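Fetch the matching clamp cap from behind the bottle and beaker

TASK

The lower half of the split clamp has lost its cap: its own cap, the one whose two holes are spaced like the lower half's two dowels, lies at the back of the storage bay behind the dropper bottle and the beaker. First stand the bottle and the beaker in the shallow tray, then fetch that cap and lay it fully home on the lower half, dowels through its holes, and only then stand the bottle and the beaker back in the bay, upright, each on the very spot where it stood before. Do not tip the bottle or the beaker over, and leave the other cap where it lies.

Things in the scene. Friction and masses are not known exactly. Their poses are not given: they have to be found in the camera images.
- bay: fixed grey storage bay, right of the frame, 160 (x) x 210 (y) mm; origin: centre of underside; +x to its 40 mm high back wall (from x = 75 mm), front open, side walls 22 mm high at y = +-100 mm. Floor at z = 5 mm. Bottle and beaker on dark discs at x = -30, y = +-44 mm, either way round; caps behind at x = 16, y = +-48 mm, either order, long side along y, no room for a finger between
- tray: fixed shallow steel tray left of the frame, 110 (x) x 140 (y) mm, the side area. Origin: centre of underside. Floor at z = 4 mm, rim 4 mm thick, 9 mm high. Bottle and beaker fit side by side at y = +-35 mm. The tall fixed stereotaxic frame (y -0.2 to 0.12, from x = 0.33 back; its arms reach out sideways at x = 0.57) stands between tray and bay: carry things round in front of it, near the robot
- clamp_base: fixed aluminium lower half of a split clamp, left of the frame. Origin: centre of underside. Foot 50 (x) x 100 (y) x 8 mm, block on it 26 (x) x 84 (y) mm, flat joint face at z = 30 mm, groove along x at y = 0. Two 8 mm steel dowels at y = +-28 mm (56 mm apart) rise to z = 48 mm, tapering from z = 38 mm up to a 3 mm tip
- cap_a: loose aluminium clamp cap that fits the lower half: 34 (x) x 84 (y) x 24 (z) mm, 120 g, two through holes of 12 mm diameter at y = +-28 mm (56 mm apart, near its ends). Origin: centre of its underside; either way round fits. Grasp across the 34 mm width. Fully home, its origin is 30 mm above the origin of the lower half; 2 mm of play on the dowels
- cap_b: loose aluminium clamp cap of another clamp, same outline 34 x 84 x 24 mm, but its two 12 mm holes are 28 mm apart (y = +-14 mm, near its middle), so it does not go on the dowels. Origin: centre of its underside. To be left alone
- cement_bottle: loose white dropper bottle with a blue nozzle, 83 mm tall, round body of 34 mm diameter up to 52 mm, 45 g. Origin: centre of its underside, z up. Grasp round the body, about 40 mm above its underside
- beaker: loose small glass beaker, a plain round pot that looks whitish, 43 mm in diameter, 57 mm high, 60 g. Origin: centre of its underside, z up. Grasp round the body from above, about 35 mm above its underside

How it is judged (in metres and radians):
On the way, in this order (a step that is already met when the one before it is completed fails the run):
1. bottle and beaker both stand upright in the tray while both caps still lie untouched in the bay (x of cement_bottle in the frame of tray between -0.05 and 0.05 m and y of cement_bottle in the frame of tray between -0.065 and 0.065 m and z of cement_bottle in the frame of tray between 0 and 0.01 m and linear speed of each of cement_bottle, beaker below 0.02 m/s and angle between each of cement_bottle, beaker's own z axis and vertical below 0.12 rad and x of beaker in the frame of tray between -0.05 and 0.05 m and y of beaker in the frame of tray between -0.065 and 0.065 m and z of beaker in the frame of tray between 0 and 0.01 m and distance of each of cap_b, cap_a from where it was at the start of the episode below 0.015 m), for 0.2 s.
2. the matching cap is fully home on the lower half, bottle and beaker still standing in the tray (z of cap_a in the frame of clamp_base between 0.026 and 0.033 m and horizontal distance between cap_a and clamp_base below 0.005 m and angle between the y axis of cap_a and the y axis of clamp_base, either way round below 0.1 rad and linear speed of each of cap_a, cement_bottle, beaker below 0.02 m/s and angle between each of cap_a, cement_bottle, beaker's own z axis and vertical below 0.12 rad and x of cement_bottle in the frame of tray between -0.05 and 0.05 m and y of cement_bottle in the frame of tray between -0.065 and 0.065 m and z of cement_bottle in the frame of tray between 0 and 0.01 m and x of beaker in the frame of tray between -0.05 and 0.05 m and y of beaker in the frame of tray between -0.065 and 0.065 m and z of beaker in the frame of tray between 0 and 0.01 m), for 0.2 s.
At the end, for the whole second after the job is handed in: The matching cap lies on the lower half's joint face (within 3 mm in height, 5 mm sideways, 0.1 rad); bottle and beaker stand upright in the bay within 15 mm of where each stood at the start; the other cap is within 15 mm of its place; all at rest (z of cap_a in the frame of clamp_base between 0.026 and 0.033 m and horizontal distance between cap_a and clamp_base below 0.005 m and angle between the y axis of cap_a and the y axis of clamp_base, either way round below 0.1 rad and linear speed of each of cap_a, cement_bottle, beaker below 0.02 m/s and angle between each of cap_a, cement_bottle, beaker's own z axis and vertical below 0.12 rad and distance of each of cement_bottle, beaker, cap_b from where it was at the start of the episode below 0.015 m and z of cement_bottle in the frame of bay between 0.001 and 0.01 m and z of beaker in the frame of bay between 0.001 and 0.01 m); the robot touches nothing.
It fails at once if the bottle or the beaker is tipped over (angle between any of cement_bottle, beaker's own z axis and vertical above 0.8 rad).
It fails at once if the other cap is moved from its place (distance of cap_b from where it was at the start of the episode above 0.03 m).
It also fails if it takes over 138 s, if anything falls off the work surface, if the arm or the gripper's body presses on something with over 40 N, if the wrist force passes 120 N, or if a joint passes its speed limit or range.

ROBOT

A 6-joint arm with a two-finger parallel gripper is mounted at the origin on a cart in front of the work surface, level with it; the furniture and walls round the work are solid. World frame = base frame: x ahead of the robot, y to its left, z up, the work surface at z = 0. Lengths are in mm, angles in rad, forces in N, time in s.
With the tool pointing down it reaches from about 250 to 850 mm from the base axis. Payload 12.5 kg.
Tool frame: the origin (TCP) lies at the very end of the fingers, on their centre line; the grasp point (between the pads) lies 19 mm behind it; z points along the fingers, y is the line along which they close (so a half turn about z gives the same grasp; the last joint's range is limited). The gripper opens to 93 mm and grips with 3 to 60 N. Pads are 15 mm wide; open, the fingers measure 128 mm over their backs; the gripper's body (75 mm by 188 mm) begins 65 mm behind the grasp point.
Start: joints at [1.089, 0.351, 1.652, -0, 1.139, -0.085], TCP at [212.526, 507.264, 218.633] pointing down, gripper open.
Joint ranges: [-2.75, 2.75], [-0.79, 2.1], [0.01, 2.65], [-1.57, 4.71], [0.07, 3.14], [-2.87, 2.87]. Speed limits (rad/s): [2.22, 2.22, 2.79, 3.14, 3.14, 3.14].

INTERFACE

Orientations are given as a 3x3 rotation matrix whose columns are the frame's x, y, z axes.
In Python, from cell import get_obs, optics, ctrl gives the robot as it stands.
- The arm moves only by the tool arm_command, never from a script. Its argument "series" is a list of rows, each a list of 7 numbers: the turn, a rotation vector about the tool's x, y, z in units of 5 degrees (1.0 is 5 degrees), then the shift along the tool's x, y, z in units of 40 mm (1.0 is 40 mm), then the opening, from 0 (shut) to 1 (fully open). In form: [[ax, ay, az, dx, dy, dz, gripper], ...]. A call has 1 to 12 rows; each row shifts and turns the commanded pose from where the row before left it, along the tool's axes as they then stand; what a row does not reach is not made up. A row lasts 1/10 s, in which the tool goes at most 50 mm and 8.59 degrees, less where a joint would pass 70% of its speed; a pose out of reach is approached as far as the arm can. A call is refused whole if a number of a shift passes 1 or a number of a turn 1, either way. A call with a gripper value outside its range is refused whole. The fingers move at their own pace and stop on an object; the grip force is fixed at half the most. Time passes only in rows, so rows that do not move let the fingers close. It gives the time, the measured TCP pose, the force, the opening and the grip force at its end, in the units of the state.
- get_obs(): the state, without advancing time (a new reading comes with each control period).
- optics.snapshot(name): name is "scene" or "top" or "wrist"; returns (picture, depth): 480x640x3 uint8, blue, green, red; 480x640 float32, mm along the optical axis (not along the pixel's ray), 0 where there is no reading.
- optics.camera_model(name): a dict with "fx", "fy", "cx", "cy" (pixels), "world_from_camera" (4x4, takes a point from camera to world coordinates). Camera axes: x right, y down, z forward; pixel columns grow to the right and rows downward; lengths in mm; the calibration is good to about 2 mm. A picture is of the moment at which its call begins: read the wrist's pose just before it. camera_model takes no time and is no camera call; for the wrist camera it gives the pose at the moment of the call.
- ctrl.close_job(): hands the job in; it is judged then, once.
The state is a dict: "time": time; "joint_pos": joint angles; "qd": joint speeds; "tau": joint torques, N m; "ee_pos": TCP position; "ee_rot": TCP orientation; "wrist_force": force on the tool from outside, world axes, zero at the start; "wrist_torque": the same for the moment, N m; "gripper_width": finger opening in mm; "grip_force": force on a finger pad.
Only numpy, scipy, OpenCV 4.12 (cv2) and the standard library are available. Lean on these libraries where they do the work, as an engineer would, in place of code of your own. Each camera call takes 0.05 s, during which the arm holds its last target. There are 200 camera calls.

## Working session

There is one attempt and no reset: what is moved stays moved. The work goes in short steps, Python scripts to look and compute and a tool call to move; the robot and the scene stay as the last step left them, time stands still between calls to the robot, and variables do not carry over. Pictures are saved under pics/ and viewed, at most 14 in all, crops included, and the job is handed in when it is done.

Besides the shell and the picture viewer there is one more tool, called in YAML: its name, and indented under it one key for each argument. arm_command: Moves the arm, as the interface text tells. Its arguments: {"type":"object","properties":{"series":{"type":"array"}},"required":["series"]}

```bash
ls; mkdir -p pics
python3 - <<'E'
from cell import get_obs, optics, ctrl
import cv2,numpy as np
o=get_obs(); print(o['time'],o['ee_pos'],np.round(o['ee_rot'],3).tolist(),o['gripper_width'])
for n in ['top','scene']:
    p,d=optics.snapshot(n); cv2.imwrite(f'pics/{n}0.png',p); np.save(f'pics/{n}0.npy',d)
    m=optics.camera_model(n); print(n,m['fx'],m['cx'],m['cy'],np.round(m['world_from_camera'],3).tolist())
E
```

```text
pics
0.0 [212.37864666 506.97960491 218.10553004] [[-0.922, 0.386, -0.001], [0.386, 0.922, -0.001], [0.0, -0.001, -1.0]] 93.11775502915845
top 605.0710736706425 317.0467298589421 245.07988872794655 [[-0.004, -0.985, 0.17, 186.681], [-1.0, 0.002, -0.01, 0.615], [0.009, -0.17, -0.985, 1457.906], [0.0, 0.0, 0.0, 1.0]]
scene 512.3165653467568 322.7158043574378 234.92205305605881 [[0.861, -0.255, 0.44, -77.615], [-0.508, -0.455, 0.731, -848.428], [0.014, -0.853, -0.521, 643.932], [0.0, 0.0, 0.0, 1.0]]
```

View pics/top0.png

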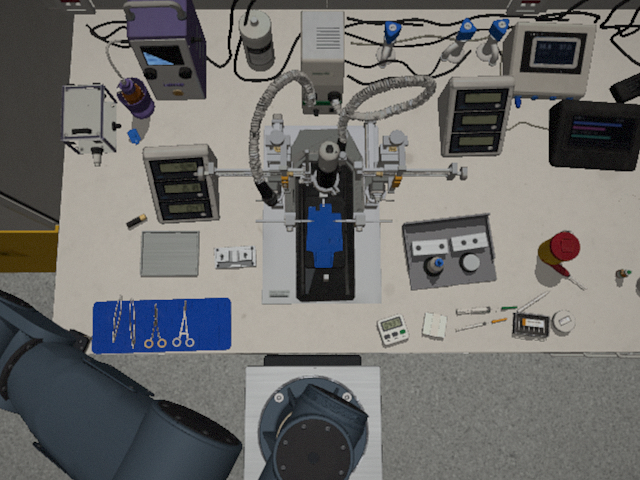

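View pics/scene0.png

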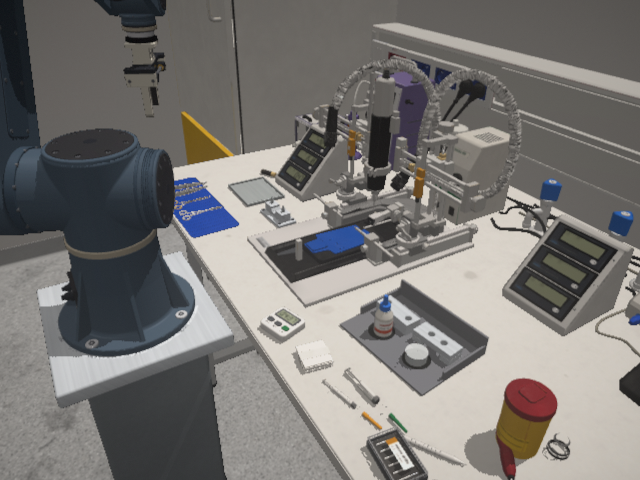

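The top view shows the tray at (170,254), the clamp base at (235,257), and the bay around (450,252). In the bay are the bottle (434,265), the beaker (470,262) and two caps at (432,246) and (468,242). I'll enlarge these.

```bash
cat > h.py <<'E'
import numpy as np, cv2
from cell import get_obs, optics, ctrl
def ray(m,u,v,z):
    T=np.array(m['world_from_camera']); d=T[:3,:3]@np.array([(u-m['cx'])/m['fx'],(v-m['cy'])/m['fy'],1.])
    return T[:3,3]+d*(z-T[2,3])/d[2]
def proj(m,P):
    T=np.linalg.inv(np.array(m['world_from_camera'])); c=T[:3,:3]@np.array(P,float)+T[:3,3]
    return np.array([m['fx']*c[0]/c[2]+m['cx'],m['fy']*c[1]/c[2]+m['cy']])
E
python3 - <<'E'
from h import *
p=cv2.imread('pics/top0.png'); 
a=cv2.resize(p[205:305,395:505],None,fx=5,fy=5,interpolation=2)[:500,:]
b=cv2.resize(p[220:290,130:270],None,fx=4,fy=4,interpolation=2)
cv2.imwrite('pics/c1.png',cv2.copyMakeBorder(a,0,0,0,0,0)); cv2.imwrite('pics/c2.png',b)
s=cv2.imread('pics/scene0.png'); c=cv2.resize(s[270:400,330:500],None,fx=4,fy=4,interpolation=2)
cv2.imwrite('pics/c3.png',c)
m=optics.camera_model('top')
for n,u,v,z in [('trayTL',141,232,9),('TR',199,232,9),('BR',199,276,9),('BL',141,276,9),('clamp',235,257,30),('bottle',434,265,60),('beaker',470,262,57),('capL',432,246,29),('capR',468,242,29)]: print(n,np.round(ray(m,u,v,z)))
E
```

```text
trayTL [470. 415.   9.]
TR [470. 274.   9.]
BR [362. 271.   9.]
BL [363. 410.   9.]
clamp [405. 182.  30.]
bottle [ 380. -286.   60.]
beaker [ 388. -371.   57.]
capL [ 431. -289.   29.]
capR [ 440. -376.   29.]
```

View pics/c1.png

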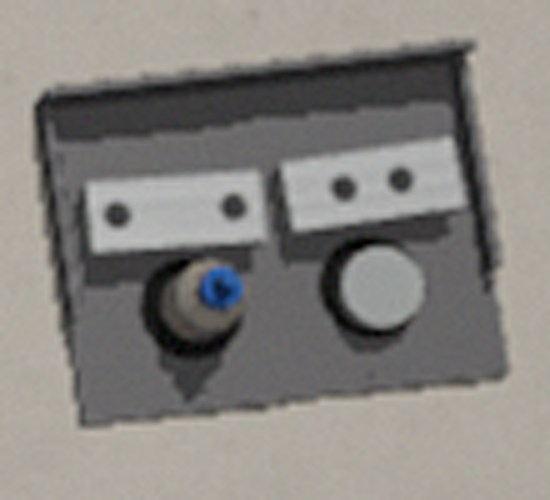

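View pics/c2.png

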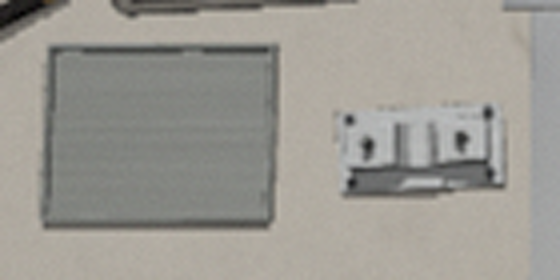

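The left bay cap (holes far apart, at y≈-289) is cap_a. It lies behind the bottle, and the beaker stands in front of cap_b. Next I'll take precise measurements from the top view.

Run:
```python
from h import *
p=cv2.imread('pics/top0.png'); m=optics.camera_model('top'); g=cv2.cvtColor(p,cv2.COLOR_BGR2GRAY)
w=lambda u,v,z: np.round(ray(m,u,v,z)[:2],1)
# caps + beaker: bright blobs within bay
x0,y0=395,205; sub=g[205:305,395:505]
roi=np.zeros_like(g); cv2.fillPoly(roi,[np.array([[407,226],[488,217],[494,279],[412,288]])],255)
b=((g>135)&(roi>0)).astype(np.uint8)
n,l,s,c=cv2.connectedComponentsWithStats(b)
for i in range(1,n):
    if s[i,4]>60:
        cn=max(cv2.findContours((l==i).astype(np.uint8),0,2)[0],key=cv2.contourArea)
        r=cv2.minAreaRect(cn); q=cv2.boxPoints(r)
        print('blob',s[i].tolist(),c[i],r, [w(u,v,29).tolist() for u,v in q], 'z29',w(*r[0],29),'z62',w(*r[0],62))
blue=((p[...,0].astype(int)-p[...,2]>60)&(roi>0)); v,u=np.nonzero(blue); print('nozzle',u.mean(),v.mean(),w(u.mean(),v.mean(),85))
fl=[(411.4,289.8),(496.4,280)]; print('front edge',[w(u,v,5) for u,v in fl])
# holes from crop px
for u,v in [(117,214),(234,206),(344,187),(401,180)]: print('hole',w(395+u/5-.4,205+v/5-.4,29))
for u,v in [(369,143),(463,137)]: print('dowel',w(130+u/4-.4,220+v/4-.4,48),w(130+u/4-.4,220+v/4-.4,40))
for u,v in [(349,120),(489,113),(488,173),(351,184)]: print('foot bolt',w(130+u/4-.4,220+v/4-.4,8))
mw=optics.camera_model('wrist'); T=np.array(mw['world_from_camera']); o=get_obs()
print(mw['fx'],mw['cx'],mw['cy'],np.round(o['ee_rot'].T@(T[:3,3]-o['ee_pos']) if hasattr(o['ee_rot'],'T') else 0,1)); print(np.round(np.array(o['ee_rot']).T@T[:3,:3],3))
```

```text
blob [451, 232, 37, 19, 450] [469.18888889 241.39333333] ((469.2013244628906, 241.35903930664062), (14.178584098815918, 35.02513122558594), 81.57302856445312) [[452.9, -335.5], [465.3, -419.8], [431.0, -423.0], [418.7, -339.1]] z29 [ 441.9 -379.3] z62 [ 436.  -370.5]
blob [412, 239, 36, 16, 452] [429.84070796 246.66814159] ((429.7124328613281, 246.6858673095703), (14.235065460205078, 34.98899841308594), 86.18592071533203) [[443.7, -241.1], [449.2, -325.4], [414.6, -326.2], [409.2, -242.3]] z29 [ 429.1 -283.7] z62 [ 423.5 -277.1]
blob [464, 255, 16, 15, 185] [471.04864865 261.88648649] ((470.7500305175781, 261.75), (14.849241256713867, 14.142135620117188), 45.0) [[393.0, -356.2], [417.2, -381.3], [391.7, -405.2], [367.7, -380.1]] z29 [ 392.4 -380.7] z62 [ 387.6 -371.9]
nozzle 438.8837209302326 262.04651162790697 [ 383.8 -292.4]
front edge [array([ 327.9, -240.5]), array([ 351.1, -447.2])]
hole [ 427.5 -255.5]
hole [ 431.2 -311.9]
hole [ 440.4 -365.3]
hole [ 443.7 -392.9]
dowel [406.3 211.1] [407.5 212.3]
dowel [409.7 155.9] [411.  156.7]
foot bolt [426.7 229.5]
foot bolt [430.8 144.7]
foot bolt [394.  144.8]
foot bolt [387.5 227.3]
369.73465534319496 312.87878544965776 238.92201133988078 [  81.     1.2 -167. ]
[[ 0.    -0.958 -0.288]
 [ 1.     0.     0.   ]
 [-0.    -0.288  0.958]]
```

arm_command:
  series:
    - [0, 0, -1, 0.3, -1, -0.5, 0.6]
    - [0, 0, -1, 0.3, -1, -0.5, 0.6]
    - [0, 0, -1, 0, -1, 0, 0.6]
    - [0, 0, -1, 0, -1, 0, 0.6]
    - [0, 0, -0.6, 0, -0.5, 0, 0.6]

```text
time: 0.6
ee_pos: [146.2, 339.5, 258.4]
ee_rot: [[-1.0, -0.008, -0.0], [-0.008, 1.0, -0.001], [0.0, -0.001, -1.0]]
wrist_force: [0.4, 1.3, -0.3]
gripper_width: 58.6
grip_force: 0.0
```

arm_command:
  series:
    - [0, 0, 0, -0.85, -0.8, 0.2, 0.6]
    - [0, 0, 0, -0.85, -0.8, 0.2, 0.6]
    - [0, 0, 0, -0.85, -0.8, 0.2, 0.6]
    - [0, 0, 0, -0.85, -0.8, 0.2, 0.6]
    - [0, 0, 0, -0.85, -0.6, 0.2, 0.6]
    - [0, 0, 0, -0.3, 0, 0, 0.6]
    - [0, 0, 0, 0, 0, 0, 0.6]

```text
time: 1.3
ee_pos: [330.8, 190.5, 218.4]
ee_rot: [[-1.0, -0.002, -0.001], [-0.002, 1.0, -0.0], [0.001, -0.0, -1.0]]
wrist_force: [-0.3, 1.1, 0.2]
gripper_width: 55.6
grip_force: 0.0
```

Run:
```python
from h import *
import pickle
m=optics.camera_model('wrist'); p,d=optics.snapshot('wrist'); cv2.imwrite('pics/w1.png',p); np.save('pics/w1.npy',d); pickle.dump(m,open('pics/w1.pkl','wb'))
print(get_obs()['ee_pos'], [proj(m,q).round() for q in [(410,183,30),(390,378,9)]])
```

```text
[329.76082456 190.95181394 218.49472754] [array([304., 287.]), array([484., 263.])]
```

View pics/w1.png

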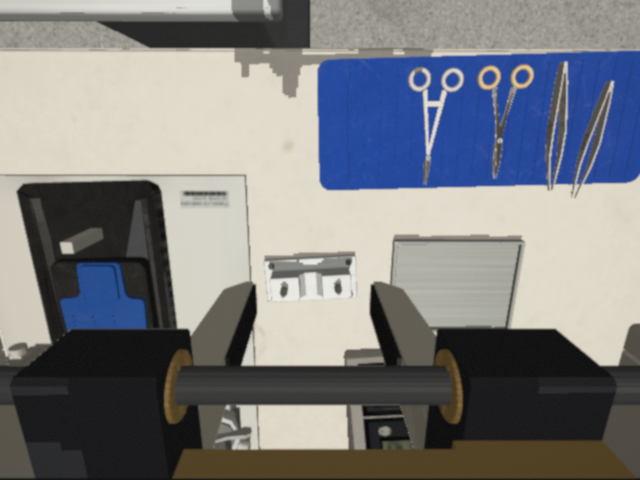

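arm_command:
  series:
    - [0, 0, 0, 0.9, -0.6, 0, 0.6]
    - [0, 0, 0, 0.6, -1, 0, 0.6]
    - [0, 0, 0, 0, -1, 0, 0.6]
    - [0, 0, 0, 0, -1, 0, 0.6]
    - [0, 0, 0, 0, -1, 0, 0.6]
    - [0, 0, 0, 0, -1, 0, 0.6]
    - [0, 0, 0, 0, -1, 0, 0.6]
    - [0, 0, 0, 0, -1, 0, 0.6]
    - [0, 0, 0, 0, -1, 0, 0.6]
    - [0, 0, -0.3, 0, -1, 0, 0.6]
    - [0, 0, -0.5, 0, -1, 0, 0.6]
    - [0, 0, -0.5, -0.5, -0.8, 0, 0.6]

```text
time: 2.55
ee_pos: [294.8, -264.5, 218.9]
ee_rot: [[-0.993, -0.119, -0.0], [-0.119, 0.993, -0.0], [0.0, -0.0, -1.0]]
wrist_force: [0.5, -0.4, 1.0]
gripper_width: 56.0
grip_force: 0.0
```

The wrist view shows the clamp base with dowels near (284,288) and (338,286), and the tray at (457,285). The gripper hides the lower part of the picture. Now I'll look at the bay.

Run:
```python
from h import *
import pickle
m=optics.camera_model('wrist'); p,d=optics.snapshot('wrist'); cv2.imwrite('pics/w2.png',p); np.save('pics/w2.npy',d); pickle.dump(m,open('pics/w2.pkl','wb'))
print(get_obs()['ee_pos'],get_obs()['time'])
```

```text
[ 298.37209134 -267.96493049  219.09331607] 2.6
```

View pics/w2.png

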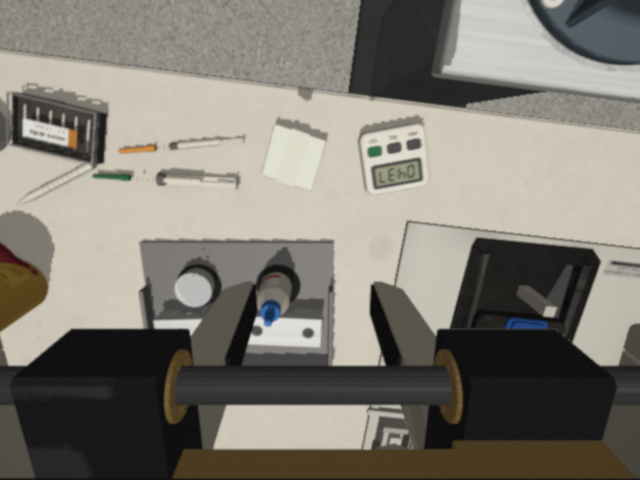

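The beaker is at (195,287), the bottle's body top at (276,285) and its nozzle tip at (268,318). The bay's front edge runs from (141,240) to (333,240), which is parallel to the tool.

Run:
```python
from h import *
import pickle
m=pickle.load(open('pics/w2.pkl','rb')); p=cv2.imread('pics/w2.png'); d=np.load('pics/w2.npy')
w=lambda u,v,z: np.round(ray(m,u,v,z)[:2],1)
print('front',w(141,241,3),w(333,240,3))
b=p[...,0].astype(int)-p[...,2]; k=(b>60); k[:,:240]=0;k[:,300:]=0;k[:270]=0;k[330:]=0
v,u=np.nonzero(k); print('blue',u.mean(),v.mean(),u.min(),u.max(),v.min(),v.max(),'low z60',w(np.mean(u[v<v.min()+3]),v.min(),66),'tip z88',w(np.mean(u[v>v.max()-4]),v.max(),87))
g=p.min(axis=2); r=(g>140).astype(np.uint8); r[:262]=0;r[309:]=0;r[:,:165]=0;r[:,222:]=0
n,l,s,c=cv2.connectedComponentsWithStats(r); print(s[1:],c[1:])
i=1+np.argmax(s[1:,4]); cn=max(cv2.findContours((l==i).astype(np.uint8),0,2)[0],key=len); e=cv2.minEnclosingCircle(cn); print(e,w(*e[0],62), 'diam mm',2*e[1]*0+np.linalg.norm(w(e[0][0]-e[1],e[0][1],62)-w(e[0][0]+e[1],e[0][1],62)))
# depth points
T=np.array(m['world_from_camera']); V,U=np.mgrid[0:480,0:640]
P=np.stack([(U-m['cx'])/m['fx']*d,(V-m['cy'])/m['fy']*d,d],-1)@T[:3,:3].T+T[:3,3]
for (u0,u1,v0,v1) in [(160,225,255,310),(245,300,255,330)]:
    q=P[v0:v1,u0:u1].reshape(-1,3); q=q[d[v0:v1,u0:u1].ravel()>0]
    for a,bz in [(15,30),(30,45),(45,55),(55,70),(70,95)]:
        t=q[(q[:,2]>a)&(q[:,2]<bz)&(q[:,0]<425)]
        if len(t)>5: print(u0,a,bz,len(t),t.min(0).round(),t.max(0).round(),np.median(t,0).round())
```

```text
front [ 353.9 -443.5] [ 328.  -237.2]
blue 269.7257383966245 312.71729957805906 260 279 304 325 low z60 [ 379.8 -294.6] tip z88 [ 390.2 -293.2]
[[174 273  37  34 972]] [[192.281893   289.72119342]]
((192.3235321044922, 289.441162109375), 18.854167938232422) [ 375.4 -369.3] diam mm 35.95803109181596
160 15 30 1103 [ 372. -399.   15.] [ 412. -360.   30.] [ 391. -379.   25.]
245 15 30 559 [ 369. -312.   15.] [ 425. -263.   30.] [ 412. -282.   28.]
245 30 45 336 [ 369. -312.   30.] [ 425. -263.   45.] [ 376. -289.   34.]
245 45 55 373 [ 369. -309.   45.] [ 398. -277.   55.] [ 377. -292.   50.]
245 55 70 321 [ 374. -305.   55.] [ 395. -282.   70.] [ 380. -293.   66.]
245 70 95 196 [ 377. -302.   70.] [ 394. -284.   90.] [ 384. -293.   79.]
```

arm_command:
  series:
    - [0, 0, 0, -0.7, -0.3, 0.5, 0.6]
    - [0, 0, 0, -0.7, -0.3, 0.5, 0.6]
    - [0, 0, 0, -0.68, -0.28, 0.5, 0.6]
    - [0, 0, 0, 0, 0, 0.7, 0.6]
    - [0, 0, 0, 0, 0, 0.7, 0.6]
    - [0, 0, 0, 0, 0, 0.2, 0.6]
    - [0, 0, 0, 0, 0, 0, 0.6]

```text
time: 3.3
ee_pos: [382.2, -287.7, 94.4]
ee_rot: [[-0.993, -0.119, -0.001], [-0.119, 0.993, 0.001], [0.001, 0.001, -1.0]]
wrist_force: [0.3, 0.4, 0.5]
gripper_width: 55.7
grip_force: 0.0
```

Run:
```python
from h import *
p,d=optics.snapshot('wrist'); cv2.imwrite('pics/w3.png',p)
o=get_obs();print(o['ee_pos'],o['ee_rot'][:2],o['time'])
```

```text
[ 382.53773595 -288.37088713   95.37277262] [[-9.92904227e-01 -1.18916716e-01  9.80780141e-05]
 [-1.18916720e-01  9.92904231e-01 -2.98572872e-05]] 3.35
```

View pics/w3.png

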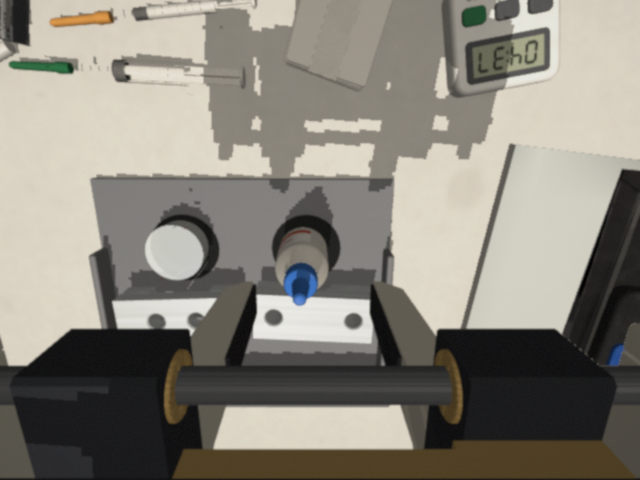

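arm_command:
  series:
    - [0, 0, 0, -0.05, -0.12, 0.5, 0.6]
    - [0, 0, 0, 0, 0, 0.6, 0.6]
    - [0, 0, 0, 0, 0, 0.5, 0.6]
    - [0, 0, 0, 0, 0, 0.13, 0.6]
    - [0, 0, 0, 0, 0, 0, 0.6]
    - [0, 0, 0, 0, 0, 0, 0]
    - [0, 0, 0, 0, 0, 0, 0]
    - [0, 0, 0, 0, 0, 0, 0]
    - [0, 0, 0, 0, 0, 0, 0]
    - [0, 0, 0, 0, 0, 0, 0]
    - [0, 0, 0, 0, 0, 0, 0]

```text
time: 4.45
ee_pos: [384.9, -293.8, 26.1]
ee_rot: [[-0.993, -0.118, 0.001], [-0.118, 0.993, -0.001], [-0.001, -0.001, -1.0]]
wrist_force: [0.2, 1.8, 6.6]
gripper_width: 32.5
grip_force: 30.0
```

arm_command:
  series:
    - [0, 0, 0, 0, 0, -0.5, 0]
    - [0, 0, 0, 0, 0, -1, 0]
    - [0, 0, 0.6, 0, 0, -1, 0]
    - [0, 0, 0.7, 0.69, 0.9, -0.2, 0]
    - [0, 0, 0, 0.69, 0.9, 0, 0]
    - [0, 0, 0, 0.69, 0.9, 0, 0]
    - [0, 0, 0, 0.69, 0.9, 0, 0]
    - [0, 0, 0, 0, 1, 0, 0]
    - [0, 0, 0, 0, 1, 0, 0]
    - [0, 0, 0, 0, 1, 0, 0]
    - [0, 0, 0, 0, 1, 0, 0]
    - [0, 0, 0, 0, 0, 0, 0]

```text
time: 5.65
ee_pos: [270.0, 11.7, 133.6]
ee_rot: [[-1.0, -0.012, 0.0], [-0.012, 1.0, 0.0], [-0.0, 0.0, -1.0]]
wrist_force: [0.5, 0.1, -0.7]
gripper_width: 32.3
grip_force: 30.0
```

arm_command:
  series:
    - [0, 0, 0, 0, 1, 0, 0]
    - [0, 0, 0, 0, 1, 0, 0]
    - [0, 0, 0, 0, 1, 0, 0]
    - [0, 0, 0, 0, 1, 0, 0]
    - [0, 0, 0, -0.6, 1, 0, 0]
    - [0, 0, 0, -0.6, 1, 0, 0]
    - [0, 0, 0, -0.6, 1, 0, 0]
    - [0, 0, 0, -0.6, 1, 0, 0]
    - [0, 0, 0, -0.6, 1, 0, 0]
    - [0, 0, 0, -0.65, 0.1, 0.5, 0]
    - [0, 0, 0, 0, 0, 0.5, 0]
    - [0, 0, 0, 0, 0, 0, 0]

```text
time: 6.85
ee_pos: [414.7, 371.1, 90.9]
ee_rot: [[-1.0, -0.004, -0.004], [-0.004, 1.0, -0.003], [0.004, -0.003, -1.0]]
wrist_force: [-1.1, 0.1, -0.4]
gripper_width: 32.7
grip_force: 30.0
```

arm_command:
  series:
    - [0, 0, 0, 0, 0.1, 0.6, 0]
    - [0, 0, 0, 0, 0, 0.6, 0]
    - [0, 0, 0, 0, 0, 0.3, 0]
    - [0, 0, 0, 0, 0, 0.13, 0]
    - [0, 0, 0, 0, 0, 0, 0]
    - [0, 0, 0, 0, 0, 0, 0]
    - [0, 0, 0, 0, 0, 0, 0.6]
    - [0, 0, 0, 0, 0, 0, 0.6]
    - [0, 0, 0, 0, 0, 0, 0.6]
    - [0, 0, 0, 0, 0, 0, 0.6]

```text
time: 7.85
ee_pos: [415.0, 376.9, 28.4]
ee_rot: [[-1.0, -0.005, 0.0], [-0.005, 1.0, 0.0], [-0.0, 0.0, -1.0]]
wrist_force: [0.7, 0.3, -0.6]
gripper_width: 55.1
grip_force: 0.0
```

arm_command:
  series:
    - [0, 0, 0, 0, 0, -0.6, 0.65]
    - [0, 0, 0, 0, 0, -1, 0.65]
    - [0, 0, 0, 0, 0, -1, 0.65]
    - [0, 0, 0, 0.6, -1, -0.2, 0.65]
    - [0, 0, 0, 0.6, -1, 0, 0.65]
    - [0, 0, 0, 0.6, -1, 0, 0.65]
    - [0, 0, 0, 0.6, -1, 0, 0.65]
    - [0, 0, 0, 0.6, -1, 0, 0.65]
    - [0, 0, 0, 0.6, -1, 0, 0.65]
    - [0, 0, 0, 0, -1, 0, 0.65]
    - [0, 0, 0, 0, -1, 0, 0.65]
    - [0, 0, 0, 0, -1, 0, 0.65]

```text
time: 9.05
ee_pos: [272.4, 14.8, 140.6]
ee_rot: [[-1.0, -0.005, 0.001], [-0.005, 1.0, -0.0], [-0.001, -0.0, -1.0]]
wrist_force: [1.2, 0.6, 0.2]
gripper_width: 60.4
grip_force: 0.0
```

Run:
```python
from h import *
p,d=optics.snapshot('top'); m=optics.camera_model('top'); cv2.imwrite('pics/top1.png',p)
k=p[...,0].astype(int)-p[...,2]>60; k[:226]=0;k[285:]=0;k[:,:135]=0;k[:,205:]=0
v,u=np.nonzero(k); print(len(u),ray(m,u.mean(),v.mean(),84)); o=get_obs(); print(o['ee_pos'],o['time'])
```

```text
43 [414.58179853 369.44113913  84.        ]
[272.67344553  10.20883118 140.61453427] 9.1
```

arm_command:
  series:
    - [0, 0, 0, 0, -1, 0, 0.65]
    - [0, 0, 0, 0, -1, 0, 0.65]
    - [0, 0, 0, 0, -1, 0, 0.65]
    - [0, 0, 0, 0, -1, 0, 0.65]
    - [0, 0, 0, 0, -1, 0, 0.65]
    - [0, 0, 0, -0.6, -0.95, 0, 0.65]
    - [0, 0, 0, -0.6, -0.95, 0, 0.65]
    - [0, 0, 0, -0.6, -0.95, 0, 0.65]
    - [0, 0, 0, -0.6, -0.95, 0, 0.65]
    - [0, 0, 0, -0.6, -0.9, 0, 0.65]
    - [0, 0, -0.65, 0, 0, 0.4, 0.65]
    - [0, 0, -0.65, 0, 0, 0.4, 0.65]

```text
time: 10.3
ee_pos: [394.9, -372.1, 107.6]
ee_rot: [[-0.993, -0.12, 0.0], [-0.12, 0.993, -0.0], [-0.0, -0.001, -1.0]]
wrist_force: [0.3, -0.2, -0.9]
gripper_width: 60.1
grip_force: 0.0
```

Run:
```python
from h import *
import pickle
m=optics.camera_model('wrist'); o=get_obs(); p,d=optics.snapshot('wrist'); cv2.imwrite('pics/w4.png',p)
pickle.dump(m,open('pics/w4.pkl','wb'))
print(o['ee_pos'],o['time'],np.round(o['ee_rot'][:2],3).tolist()); print([proj(m,(393,-380,z)).round() for z in (5,27,62)])
```

```text
[ 394.90090918 -372.1022111   107.61965642] 10.3 [[-0.993, -0.12, 0.0], [-0.12, 0.993, -0.0]]
[array([301., 234.]), array([300., 243.]), array([298., 260.])]
```

View pics/w4.png

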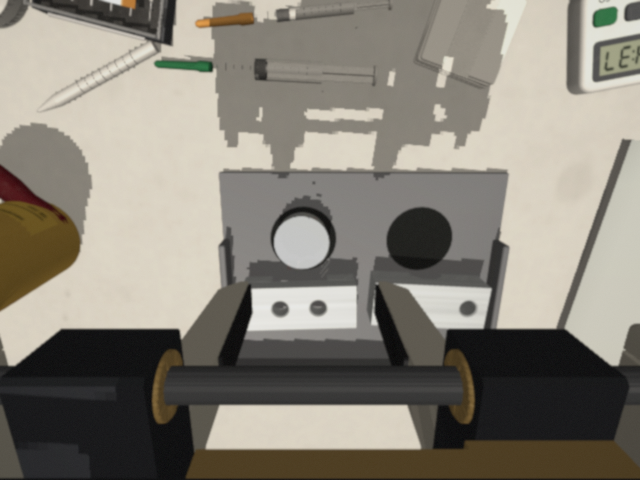

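The bottle's disc is now empty at (420,238). The beaker is on its disc at about (303,237), so the estimate is confirmed to within 2 mm.

arm_command:
  series:
    - [0, 0, 0, 0.03, -0.17, 0, 0.65]
    - [0, 0, 0, 0, 0, 0.7, 0.65]
    - [0, 0, 0, 0, 0, 0.7, 0.65]
    - [0, 0, 0, 0, 0, 0.6, 0.65]
    - [0, 0, 0, 0, 0, 0.22, 0.65]
    - [0, 0, 0, 0, 0, 0, 0.65]
    - [0, 0, 0, 0, 0, 0, 0]
    - [0, 0, 0, 0, 0, 0, 0]
    - [0, 0, 0, 0, 0, 0, 0]
    - [0, 0, 0, 0, 0, 0, 0]
    - [0, 0, 0, 0, 0, 0, 0]
    - [0, 0, 0, 0, 0, 0, 0]

```text
time: 11.55
ee_pos: [394.5, -378.8, 20.5]
ee_rot: [[-0.993, -0.118, 0.001], [-0.118, 0.993, -0.002], [-0.001, -0.002, -1.0]]
wrist_force: [0.0, -0.0, 7.0]
gripper_width: 43.7
grip_force: 30.0
```

arm_command:
  series:
    - [0, 0, 0, 0, 0, -0.5, 0]
    - [0, 0, 0, 0, 0, -1, 0]
    - [0, 0, 0.6, 0, 0, -1, 0]
    - [0, 0, 0.7, 0.69, 0.9, -0.3, 0]
    - [0, 0, 0, 0.69, 0.9, 0, 0]
    - [0, 0, 0, 0.69, 0.9, 0, 0]
    - [0, 0, 0, 0.69, 0.9, 0, 0]
    - [0, 0, 0, 0.2, 1, 0, 0]
    - [0, 0, 0, 0, 1, 0, 0]
    - [0, 0, 0, 0, 1, 0, 0]
    - [0, 0, 0, 0, 1, 0, 0]
    - [0, 0, 0, 0, 1, 0, 0]

```text
time: 12.75
ee_pos: [271.6, -35.2, 131.8]
ee_rot: [[-1.0, -0.004, 0.001], [-0.004, 1.0, -0.0], [-0.001, -0.0, -1.0]]
wrist_force: [1.4, -1.4, -0.2]
gripper_width: 43.8
grip_force: 30.0
```

arm_command:
  series:
    - [0, 0, 0, 0, 1, 0, 0]
    - [0, 0, 0, 0, 1, 0, 0]
    - [0, 0, 0, 0, 1, 0, 0]
    - [0, 0, 0, 0, 1, 0, 0]
    - [0, 0, 0, -0.65, 0.9, 0, 0]
    - [0, 0, 0, -0.65, 0.9, 0, 0]
    - [0, 0, 0, -0.65, 0.9, 0, 0]
    - [0, 0, 0, -0.65, 0.9, 0, 0]
    - [0, 0, 0, -0.65, 0.75, 0, 0]
    - [0, 0, 0, -0.35, 0, 0, 0]
    - [0, 0, 0, 0, 0, 0, 0]

```text
time: 13.85
ee_pos: [415.1, 298.1, 131.2]
ee_rot: [[-1.0, -0.005, -0.0], [-0.005, 1.0, -0.0], [0.0, -0.0, -1.0]]
wrist_force: [-0.7, -0.8, 0.0]
gripper_width: 43.8
grip_force: 30.0
```

Run:
```python
from h import *
import pickle
m=optics.camera_model('wrist'); o=get_obs(); p,d=optics.snapshot('wrist'); cv2.imwrite('pics/w5.png',p)
pickle.dump(m,open('pics/w5.pkl','wb')); print(o['ee_pos'],o['time'])
```

```text
[415.09003987 298.12494025 131.21328084] 13.85
```

View pics/w5.png

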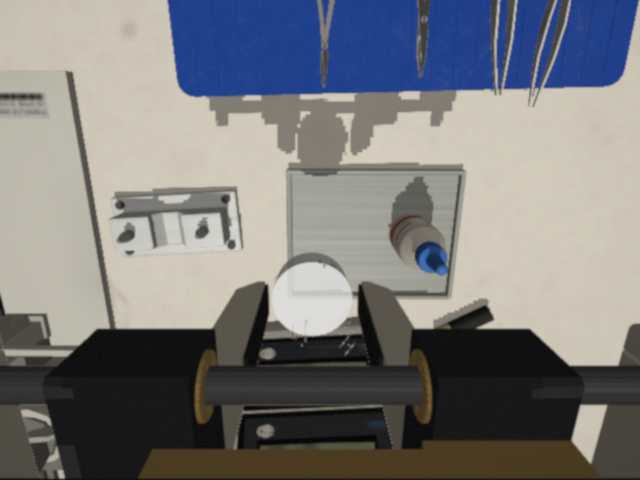

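The bottle stands upright in the tray at (420,240). The beaker is held centred. I'll work out the tray edges before lowering it.

Run:
```python
from h import *
import pickle
m=pickle.load(open('pics/w5.pkl','rb')); p=cv2.imread('pics/w5.png')
w=lambda u,v,z: np.round(ray(m,u,v,z)[:2],1)
for u,v in [(288,170),(464,168),(448,296),(289,296)]: print(w(u,v,9))
print('row230',[int(x) for x in p[230,280:300].mean(1)],[int(x) for x in p[180,450:472].mean(1)])
print('bottle base front',w(392,228,25),w(395,225,55),'shoulder',w(415,235,56))
for u,v in [(127,234),(203,231),]: print('dowel tip',w(u,v,48))
```

```text
[366.1 280. ]
[363.9 416. ]
[472.2 415.6]
[472.9 279.3]
row230 [199, 199, 200, 200, 199, 195, 176, 153, 148, 149, 139, 124, 140, 159, 164, 164, 164, 165, 163, 165] [150, 151, 149, 149, 149, 150, 149, 141, 110, 77, 85, 122, 146, 152, 154, 170, 189, 198, 199, 199, 199, 199]
bottle base front [407.9 360. ] [397.7 355.2] shoulder [404.4 369.1]
dowel tip [407.  168.6]
dowel tip [404.5 222.3]
```

arm_command:
  series:
    - [0, 0, 0, -0.05, 0.25, 0.6, 0]
    - [0, 0, 0, 0, 0, 0.8, 0]
    - [0, 0, 0, 0, 0, 0.8, 0]
    - [0, 0, 0, 0, 0, 0.4, 0]
    - [0, 0, 0, 0, 0, 0.17, 0]
    - [0, 0, 0, 0, 0, 0, 0]
    - [0, 0, 0, 0, 0, 0, 0]
    - [0, 0, 0, 0, 0, 0, 0.54]
    - [0, 0, 0, 0, 0, 0, 0.54]
    - [0, 0, 0, 0, 0, 0, 0.54]

```text
time: 14.9
ee_pos: [416.5, 308.3, 21.1]
ee_rot: [[-1.0, -0.005, 0.001], [-0.005, 1.0, 0.0], [-0.001, 0.0, -1.0]]
wrist_force: [0.4, 0.1, -0.1]
gripper_width: 50.4
grip_force: 0.0
```

arm_command:
  series:
    - [0, 0, 0, 0, 0, -0.5, 0.54]
    - [0, 0, 0, 0, 0, -1, 0.54]
    - [0, 0, 0, 0, 0, -1, 0.6]
    - [0, 0, 0, 0, -0.9, -0.2, 0.6]
    - [0, 0, 0, -0.1, -1, 0, 0.6]
    - [0, 0, 0, 0, -1, 0, 0.6]
    - [0, 0, 0, 0, 0, 0, 0.6]
    - [0, 0, 0, 0, 0, 0, 0.6]

```text
time: 15.7
ee_pos: [421.1, 191.9, 128.9]
ee_rot: [[-1.0, -0.003, 0.001], [-0.003, 1.0, 0.0], [-0.001, 0.0, -1.0]]
wrist_force: [0.6, -0.2, -0.3]
gripper_width: 55.8
grip_force: 0.0
```

Run:
```python
from h import *
import pickle
m=optics.camera_model('wrist'); o=get_obs(); p,d=optics.snapshot('wrist'); cv2.imwrite('pics/w6.png',p)
pickle.dump(m,open('pics/w6.pkl','wb')); print(o['ee_pos'],o['time'])
cv2.imwrite('pics/w6c.png',cv2.resize(p[130:330,210:420],None,fx=3.8,fy=3,interpolation=2) if 0 else cv2.resize(p[130:330,150:420],None,fx=2.9,fy=2.9,interpolation=2))
```

```text
[421.06906483 191.89262976 128.94722284] 15.7
```

View pics/w6c.png

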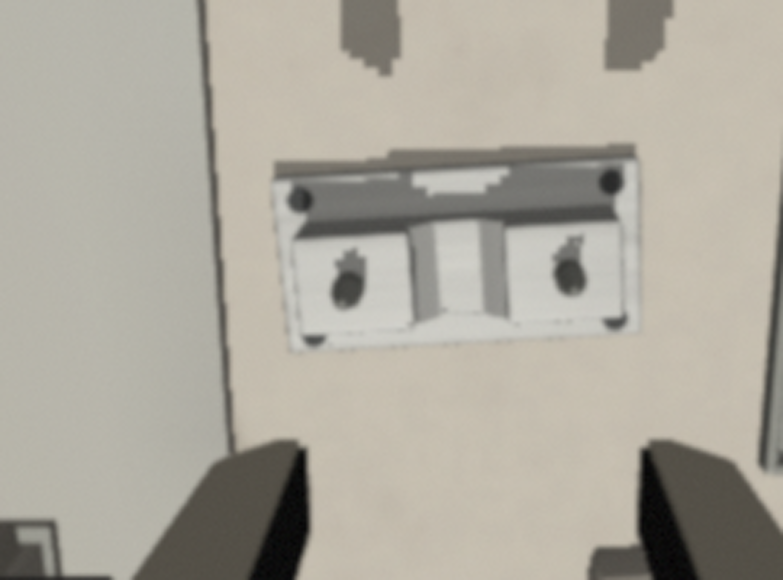

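The clamp base is seen sharply. In the crop the joint face corners are (293,238), (618,220), (624,317), (303,333), and the dowels are at (348,285) and (569,275).

Run:
```python
from h import *
import pickle
m=pickle.load(open('pics/w6.pkl','rb'))
w=lambda u,v,z: ray(m,u/2.9+150-.33,v/2.9+130-.33,z)[:2]
def rep(n,c,z):
    q=np.array([w(u,v,z) for u,v in c]); yd=(q[1]-q[0]+q[2]-q[3])/2
    print(n,q.mean(0).round(1),'len',np.linalg.norm(yd).round(1),'wid',np.linalg.norm((q[3]-q[0]+q[2]-q[1])/2).round(1),'yaw',np.degrees(np.arctan2(-yd[0],yd[1])).round(2))
rep('face',[(293,238),(618,220),(624,317),(303,333)],30)
rep('foot',[(273,180),(636,158),(638,330),(290,350)],8)
a,b=w(346,291,46),w(568,281,46); print('tips',a,b,np.linalg.norm(a-b),(a+b)/2,np.degrees(np.arctan2(-(b-a)[0],(b-a)[1])))
```

```text
face [410.3 189.6] len 82.9 wid 25.5 yaw 3.27
foot [410.  189.3] len 98.2 wid 48.5 yaw 3.63
tips [409.45827623 162.47573081] [406.80946536 216.05539446] 53.64509815113189 [408.1338708  189.26556264] 2.8302198234850695
```

arm_command:
  series:
    - [0, 0, 0, 0.8, -0.5, 0, 0.6]
    - [0, 0, 0, 0.8, -0.5, 0, 0.6]
    - [0, 0, 0, 0.8, -0.5, 0, 0.6]
    - [0, 0, 0, 0.8, -0.5, 0, 0.6]
    - [0, 0, 0, 0.45, -0.9, 0, 0.6]
    - [0, 0, 0, 0, -1, 0, 0.6]
    - [0, 0, 0, 0, -1, 0, 0.6]
    - [0, 0, 0, 0, -1, 0, 0.6]
    - [0, 0, 0, 0, -1, 0, 0.6]
    - [0, 0, 0, 0, -1, 0, 0.6]
    - [0, 0, 0, 0, -1, 0, 0.6]
    - [0, 0, 0, 0, -1, 0, 0.6]

```text
time: 16.95
ee_pos: [277.2, -206.0, 128.8]
ee_rot: [[-1.0, -0.006, 0.001], [-0.006, 1.0, -0.0], [-0.001, -0.0, -1.0]]
wrist_force: [1.0, 0.5, 0.4]
gripper_width: 55.5
grip_force: 0.0
```

arm_command:
  series:
    - [0, 0, 0, -0.4, -0.8, 0, 0.6]
    - [0, 0, 0, -0.7, -0.7, 0, 0.6]
    - [0, 0, 0, -0.9, -0.4, 0, 0.6]
    - [0, 0, 0, -1, 0, 0, 0.6]
    - [0, 0, 0, -1, 0, 0, 0.6]
    - [0, 0, 0, -0.15, 0, 0, 0.6]
    - [0, 0, 0, 0, 0, 0, 0.6]
    - [0, 0, 0, 0, 0, 0, 0.6]

```text
time: 17.75
ee_pos: [442.4, -279.1, 128.3]
ee_rot: [[-1.0, -0.005, -0.001], [-0.005, 1.0, 0.001], [0.001, 0.001, -1.0]]
wrist_force: [0.5, -0.7, 0.5]
gripper_width: 55.9
grip_force: 0.0
```

Run:
```python
from h import *
import pickle
m=optics.camera_model('wrist'); o=get_obs(); p,d=optics.snapshot('wrist'); cv2.imwrite('pics/w7.png',p)
pickle.dump(m,open('pics/w7.pkl','wb')); print(o['ee_pos'],o['time'])
cv2.imwrite('pics/w7c.png',cv2.resize(p[130:330,150:420],None,fx=2.9,fy=2.9,interpolation=2))
```

```text
[ 442.41948669 -279.06715232  128.34726554] 17.75
```

View pics/w7c.png

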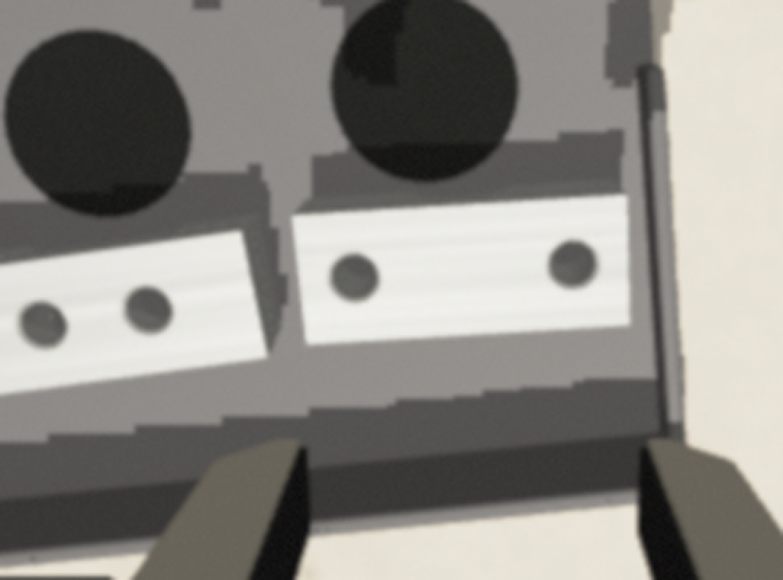

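Cap_a's corners in the crop are (291,214), (627,195), (630,325), (306,345), with holes at (355,277) and (573,264). Both discs are empty.

Run:
```python
from h import *
import pickle
m=pickle.load(open('pics/w7.pkl','rb'))
w=lambda u,v,z: ray(m,u/2.9+150-.33,v/2.9+130-.33,z)[:2]
q=np.array([w(u,v,29) for u,v in [(291,214),(627,195),(630,325),(306,345)]]); yd=(q[1]-q[0]+q[2]-q[3])/2
print('cap',q.mean(0).round(1),np.linalg.norm(yd),np.linalg.norm((q[3]-q[0]+q[2]-q[1])/2),np.degrees(np.arctan2(-yd[0],yd[1])))
a,b=w(355,277,29),w(573,264,29); print('holes',(a+b)/2,np.linalg.norm(a-b),np.degrees(np.arctan2(-(b-a)[0],(b-a)[1])))
p=cv2.imread('pics/w7.png'); g=(p.min(2)>175).astype(np.uint8); g[:190]=0;g[255:]=0;g[:,:246]=0;g[:,372:]=0
c=max(cv2.findContours(g,0,2)[0],key=cv2.contourArea); r=cv2.minAreaRect(c); print(r, ray(m,*r[0],29))
```

```text
cap [ 429.8 -280.3] 84.65643318355308 34.515094815468835 3.7940209162166805
holes [ 429.68050663 -280.11594101] 55.937563619352034 3.8200490591356737
((309.5238342285156, 222.79122924804688), (45.09916305541992, 115.7605972290039), 86.51068115234375) [ 429.55962138 -280.17827056   29.        ]
```

arm_command:
  series:
    - [0, 0, 1, 0, 0, 0, 0.6]
    - [0, 0, 1, 0, 0, 0, 0.6]
    - [0, 0, 1, 0, 0, 0, 0.6]
    - [0, 0, 1, 0, 0, 0, 0.6]
    - [0, 0, 1, 0, 0, 0, 0.6]
    - [0, 0, 1, 0, 0, 0.1, 0.6]
    - [0, 0, 1, 0, 0, 0.1, 0.6]
    - [0, 0, 1, 0, 0, 0.1, 0.6]
    - [0, 0, 1, 0, 0, 0.1, 0.6]
    - [0, 0, 1, 0, 0, 0.1, 0.6]
    - [0, 0, 1, 0, 0, 0.1, 0.6]
    - [0, 0, 1, 0, 0, 0.1, 0.6]

```text
time: 19.0
ee_pos: [442.1, -279.8, 100.8]
ee_rot: [[-0.5, 0.866, -0.0], [0.866, 0.5, -0.0], [-0.0, -0.0, -1.0]]
wrist_force: [-0.1, 0.3, 1.1]
gripper_width: 55.6
grip_force: 0.0
```

arm_command:
  series:
    - [0, 0, 1, 0, 0, 0.1, 0.6]
    - [0, 0, 1, 0, 0, 0.1, 0.6]
    - [0, 0, 1, 0, 0, 0.1, 0.6]
    - [0, 0, 1, 0, 0, 0.1, 0.6]
    - [0, 0, 1, 0, 0, 0, 0.6]
    - [0, 0, 0.3, 0, -0.32, 0, 0.6]
    - [0, 0, 0, 0, 0, 0, 0.6]
    - [0, 0, 0, 0, 0, 0, 0.6]

```text
time: 19.8
ee_pos: [429.6, -281.1, 84.9]
ee_rot: [[-0.067, 0.998, 0.0], [0.998, 0.067, -0.0], [-0.0, 0.0, -1.0]]
wrist_force: [-0.4, 0.0, 0.3]
gripper_width: 55.7
grip_force: 0.0
```

arm_command:
  series:
    - [0, 0, 0, 0, 0, 0.6, 0.6]
    - [0, 0, 0, 0, 0, 0.6, 0.6]
    - [0, 0, 0, 0, 0, 0.5, 0.6]
    - [0, 0, 0, 0, 0, 0.2, 0.6]
    - [0, 0, 0, 0, 0, 0, 0.6]
    - [0, 0, 0, 0, 0, 0, 0]
    - [0, 0, 0, 0, 0, 0, 0]
    - [0, 0, 0, 0, 0, 0, 0]
    - [0, 0, 0, 0, 0, 0, 0]
    - [0, 0, 0, 0, 0, 0, 0]
    - [0, 0, 0, 0, 0, 0, 0]
    - [0, 0, 0, 0, 0, 0, 0]

```text
time: 21.0
ee_pos: [430.6, -281.1, 9.3]
ee_rot: [[-0.066, 0.998, 0.001], [0.998, 0.066, -0.001], [-0.001, 0.001, -1.0]]
wrist_force: [-0.5, 0.8, 7.2]
gripper_width: 33.6
grip_force: 30.0
```

arm_command:
  series:
    - [0, 0, 0, 0, 0, -0.4, 0]
    - [0, 0, 0, 0, 0, -0.8, 0]
    - [0, 0, 0, 0, 0, -0.8, 0]
    - [0, 0, -1, 0, 0, -0.7, 0]
    - [0, 0, -1, 0, 0, 0, 0]
    - [0, 0, -1, 0, 0, 0, 0]
    - [0, 0, -1, 0, 0, 0, 0]
    - [0, 0, -1, 0, 0, 0, 0]
    - [0, 0, -1, 0, 0, 0, 0]
    - [0, 0, -1, 0, 0, 0, 0]
    - [0, 0, -1, 0, 0, 0, 0]
    - [0, 0, -1, 0, 0, 0, 0]

```text
time: 22.2
ee_pos: [430.1, -280.8, 116.6]
ee_rot: [[-0.754, 0.656, -0.0], [0.656, 0.754, 0.0], [0.0, -0.0, -1.0]]
wrist_force: [0.9, 0.8, -1.7]
gripper_width: 33.9
grip_force: 30.0
```

arm_command:
  series:
    - [0, 0, -1, 0, 0, 0, 0]
    - [0, 0, -1, 0, 0, 0, 0]
    - [0, 0, -1, 0, 0, 0, 0]
    - [0, 0, -1, 0, 0, 0, 0]
    - [0, 0, -1, 0, 0, 0, 0]
    - [0, 0, -1, 0, 0, 0, 0]
    - [0, 0, -1, 0, 0, 0, 0]
    - [0, 0, -1, 0, 0, 0, 0]
    - [0, 0, -0.3, 0.8, 0, 0, 0]
    - [0, 0, 0, 1, 0.3, 0, 0]
    - [0, 0, 0, 1, 0.5, 0, 0]
    - [0, 0, 0, 0.6, 0.8, 0, 0]

```text
time: 23.4
ee_pos: [291.8, -216.2, 116.5]
ee_rot: [[-1.0, -0.003, -0.0], [-0.003, 1.0, 0.0], [0.0, 0.0, -1.0]]
wrist_force: [0.5, -0.6, -1.8]
gripper_width: 33.6
grip_force: 30.0
```

arm_command:
  series:
    - [0, 0, 0, 0.4, 0.9, 0, 0]
    - [0, 0, 0, 0, 1, 0, 0]
    - [0, 0, 0, 0, 1, 0, 0]
    - [0, 0, 0, 0, 1, 0, 0]
    - [0, 0, 0, 0, 1, 0, 0]
    - [0, 0, 0, 0, 1, 0, 0]
    - [0, 0, 0, 0, 1, 0, 0]
    - [0, 0, 0, 0, 1, 0, 0]
    - [0, 0, 0, -0.8, 0.5, 0, 0]
    - [0, 0, 0, -0.8, 0.5, 0, 0]
    - [0, 0, 0, -0.8, 0.5, 0, 0]
    - [0, 0, 0, -0.8, 0.5, 0, 0]

```text
time: 24.6
ee_pos: [405.2, 181.0, 116.6]
ee_rot: [[-1.0, -0.005, 0.0], [-0.005, 1.0, -0.0], [-0.0, -0.0, -1.0]]
wrist_force: [-0.3, -0.1, -1.6]
gripper_width: 33.4
grip_force: 30.0
```

arm_command:
  series:
    - [0, 0, 1, 0, 0, 0, 0]
    - [0, 0, 1, 0, 0, 0, 0]
    - [0, 0, 1, 0, 0, 0, 0]
    - [0, 0, 1, 0, 0, 0, 0]
    - [0, 0, 1, 0, 0, 0, 0]
    - [0, 0, 1, 0, 0, 0, 0]
    - [0, 0, 1, 0, 0, 0, 0]
    - [0, 0, 1, 0, 0, 0, 0]
    - [0, 0, 1, 0, 0, 0, 0]
    - [0, 0, 1, 0, 0, 0, 0]
    - [0, 0, 1, 0, 0, 0, 0]
    - [0, 0, 1, 0, 0, 0, 0]

```text
time: 25.8
ee_pos: [404.0, 179.8, 116.7]
ee_rot: [[-0.501, 0.865, 0.0], [0.865, 0.501, 0.0], [0.0, 0.0, -1.0]]
wrist_force: [0.5, -1.1, -1.5]
gripper_width: 33.6
grip_force: 30.0
```

arm_command:
  series:
    - [0, 0, 1, 0, 0, 0, 0]
    - [0, 0, 1, 0, 0, 0, 0]
    - [0, 0, 1, 0, 0, 0, 0]
    - [0, 0, 1, 0, 0, 0, 0]
    - [0, 0, 1, 0, 0, 0, 0]
    - [0, 0, 0, 0, 0, 0.5, 0]
    - [0, 0, 0, 0, 0, 0, 0]
    - [0, 0, 0, 0, 0, 0, 0]

```text
time: 26.6
ee_pos: [403.9, 179.8, 96.8]
ee_rot: [[-0.092, 0.996, -0.001], [0.996, 0.092, -0.0], [-0.0, -0.001, -1.0]]
wrist_force: [0.6, -0.1, -0.7]
gripper_width: 33.7
grip_force: 30.0
```

arm_command:
  series:
    - [0, 0, 0.38, 0.21, 0.17, 0, 0]
    - [0, 0, 0, 0, 0, 0.5, 0]
    - [0, 0, 0, 0, 0, 0.45, 0]
    - [0, 0, 0, 0, 0, 0, 0]
    - [0, 0, 0, 0, 0, 0, 0]

```text
time: 27.1
ee_pos: [410.4, 188.9, 59.4]
ee_rot: [[-0.059, 0.998, 0.0], [0.998, 0.059, 0.0], [0.0, 0.0, -1.0]]
wrist_force: [-1.3, 0.1, -1.3]
gripper_width: 33.6
grip_force: 30.0
```

Run:
```python
from h import *
import pickle
m=optics.camera_model('wrist'); o=get_obs(); p,d=optics.snapshot('wrist'); print(o['ee_pos'],np.round(o['ee_rot'][:2],3).tolist(),o['wrist_force'])
m2=optics.camera_model('scene'); s,_=optics.snapshot('scene')
u,v=proj(m2,(410,189,40)).astype(int); print(u,v)
c=cv2.resize(s[v-40:v+40,u-50:u+50],None,fx=4,fy=4,interpolation=2); p2=cv2.resize(p,(400,300)); 
c=cv2.copyMakeBorder(c,0,0,0,0,0); im=np.zeros((320,800,3),np.uint8); im[:320,:400]=c; im[:300,400:]=p2; cv2.imwrite('pics/m1.png',im)
```

```text
[410.40890973 188.92541309  59.37741736] [[-0.059, 0.998, 0.0], [0.998, 0.059, 0.0]] [-1.32794265  0.12527545 -1.31690436]
276 202
```

View pics/m1.png

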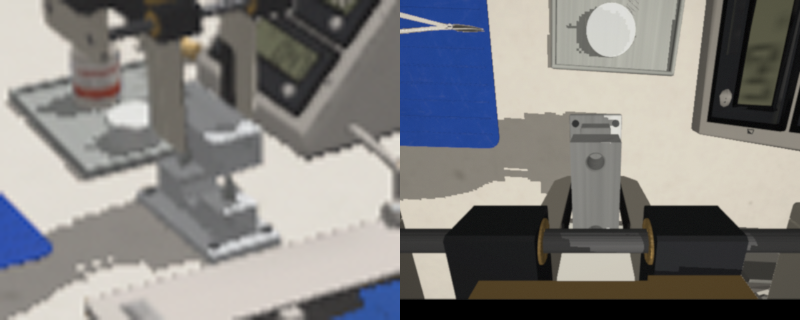

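The cap hangs level just over the dowels, and its end lines up with the foot. I'll lower it gently.

arm_command:
  series:
    - [0, 0, 0, 0, 0, 0.1, 0]
    - [0, 0, 0, 0, 0, 0.1, 0]
    - [0, 0, 0, 0, 0, 0.1, 0]
    - [0, 0, 0, 0, 0, 0.05, 0]
    - [0, 0, 0, 0, 0, 0, 0]

```text
time: 27.7
ee_pos: [410.0, 188.8, 44.3]
ee_rot: [[-0.059, 0.998, -0.001], [0.998, 0.059, -0.0], [-0.0, -0.001, -1.0]]
wrist_force: [-0.3, 0.9, -2.4]
gripper_width: 33.7
grip_force: 30.0
```

arm_command:
  series:
    - [0, 0, 0, 0, 0, 0.08, 0]
    - [0, 0, 0, 0, 0, 0.08, 0]
    - [0, 0, 0, 0, 0, 0.06, 0]
    - [0, 0, 0, 0, 0, 0, 0]
    - [0, 0, 0, 0, 0, 0, 0]

```text
time: 28.2
ee_pos: [410.1, 188.8, 35.8]
ee_rot: [[-0.059, 0.998, -0.0], [0.998, 0.059, -0.0], [-0.0, -0.0, -1.0]]
wrist_force: [0.8, 0.3, -1.3]
gripper_width: 33.8
grip_force: 30.0
```

Still no load on the wrist. I'll lower it the last millimetre, release, and lift clear.

arm_command:
  series:
    - [0, 0, 0, 0, 0, 0.03, 0]
    - [0, 0, 0, 0, 0, 0, 0]
    - [0, 0, 0, 0, 0, 0, 0.5]
    - [0, 0, 0, 0, 0, 0, 0.5]
    - [0, 0, 0, 0, 0, 0, 0.5]
    - [0, 0, 0, 0, 0, 0, 0.5]
    - [0, 0, 0, 0, 0, -0.3, 0.5]
    - [0, 0, 0, 0, 0, -0.7, 0.5]
    - [0, 0, 0, 0, 0, -0.8, 0.5]
    - [0, 0, 0, 0, 0, -0.6, 0.5]
    - [0, 0, 0, 0, 0, 0, 0.5]
    - [0, 0, 0, 0, 0, 0, 0.5]

```text
time: 29.4
ee_pos: [410.1, 188.8, 131.0]
ee_rot: [[-0.059, 0.998, 0.001], [0.998, 0.059, 0.0], [0.0, 0.001, -1.0]]
wrist_force: [-0.5, 0.0, -0.1]
gripper_width: 46.7
grip_force: 0.0
```

Run:
```python
from h import *
import pickle
m=optics.camera_model('wrist'); o=get_obs(); p,d=optics.snapshot('wrist'); print(o['time'],o['ee_pos'],o['wrist_force'])
pickle.dump(m,open('pics/w8.pkl','wb')); cv2.imwrite('pics/w8.png',p)
T=np.array(m['world_from_camera']); V,U=np.mgrid[0:480,0:640]
P=np.stack([(U-m['cx'])/m['fx']*d,(V-m['cy'])/m['fy']*d,d],-1)@T[:3,:3].T+T[:3,3]
k=(abs(P[...,0]-410)<10)&(abs(P[...,1]-189)<60)&(d>0)&(P[...,2]>20)&(P[...,2]<70)
q=P[k]; 
for y in range(135,250,8):
    t=q[abs(q[:,1]-y)<4]; 
    if len(t): print(y,len(t),t[:,2].min().round(1),np.median(t[:,2]).round(1),t[:,2].max().round(1))
```

```text
29.4 [410.14866473 188.83628988 131.01652538] [-0.46602374  0.04579815 -0.12272906]
151 261 53.0 54.7 57.0
159 353 34.0 53.0 56.6
167 211 44.5 54.6 56.1
175 305 52.8 54.8 56.3
183 309 52.7 54.8 56.5
191 316 53.2 54.7 56.8
199 327 53.4 54.8 56.6
207 332 53.0 54.8 56.8
215 407 29.0 53.4 56.3
223 292 38.7 54.5 56.6
231 436 20.2 54.0 56.5
```

View pics/w8.png

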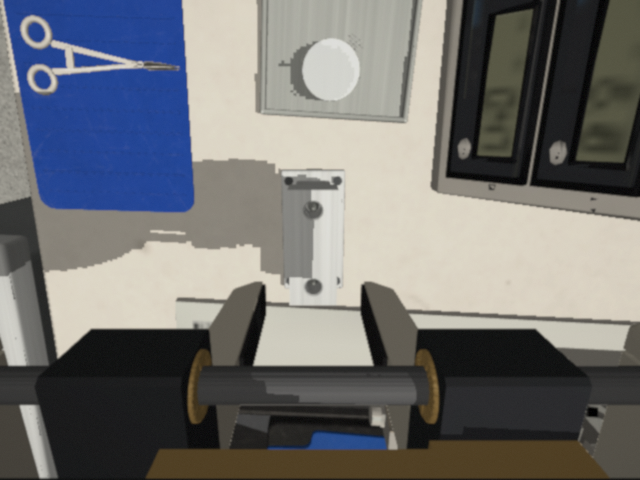

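The cap is seated flat: its top reads 54.7 mm against 54 expected, and the dowels show in both holes at (313,209) and (314,286). The beaker stands at (330,70). Next I'll turn the tool and collect the beaker.

arm_command:
  series:
    - [0, 0, -1, 0, 0, 0, 0.54]
    - [0, 0, -1, 0, 0, 0, 0.54]
    - [0, 0, -1, 0, 0, 0, 0.54]
    - [0, 0, -1, 0, 0, 0, 0.54]
    - [0, 0, -1, 0, 0, 0, 0.54]
    - [0, 0, -1, 0, 0, 0, 0.54]
    - [0, 0, -1, 0, 0, 0, 0.54]
    - [0, 0, -1, 0, 0, 0, 0.54]
    - [0, 0, -1, 0, 0, 0, 0.54]
    - [0, 0, -1, 0, 0, 0, 0.54]
    - [0, 0, -1, 0, 0, 0, 0.54]
    - [0, 0, -1, 0, 0, 0, 0.54]

```text
time: 30.65
ee_pos: [409.4, 188.6, 129.4]
ee_rot: [[-0.895, 0.445, -0.002], [0.445, 0.895, -0.001], [0.002, -0.002, -1.0]]
wrist_force: [-0.2, 1.1, -1.1]
gripper_width: 50.1
grip_force: 0.0
```

arm_command:
  series:
    - [0, 0, -1, 0, 0, 0, 0.54]
    - [0, 0, -1, 0, 0, 0, 0.54]
    - [0, 0, -1, 0, 0, 0, 0.54]
    - [0, 0, -1, 0, 0, 0, 0.54]
    - [0, 0, -1, 0, 0, 0, 0.54]
    - [0, 0, -0.3, 0, 0, 0, 0.54]
    - [0, 0, 0, -0.15, 1, 0, 0.54]
    - [0, 0, 0, 0, 1, 0, 0.54]
    - [0, 0, 0, 0, 0.97, 0, 0.54]
    - [0, 0, 0, 0, 0, 0.4, 0.54]
    - [0, 0, 0, 0, 0, 0.4, 0.54]
    - [0, 0, 0, 0, 0, 0, 0.54]

```text
time: 31.85
ee_pos: [415.0, 307.0, 96.3]
ee_rot: [[-1.0, 0.003, -0.004], [0.003, 1.0, -0.002], [0.004, -0.002, -1.0]]
wrist_force: [-1.2, -0.7, 0.4]
gripper_width: 50.5
grip_force: 0.0
```

Run:
```python
from h import *
import pickle
m=optics.camera_model('wrist'); p,d=optics.snapshot('wrist'); o=get_obs(); cv2.imwrite('pics/w9.png',p)
print(o['time'],o['ee_pos'],np.round(o['ee_rot'][:2],3).tolist(),o['gripper_width'])
g=(p.min(2)>185).astype(np.uint8)
for q in [(416.5,308.3,4),(416.5,308.3,26)]: print(proj(m,q))
m8=pickle.load(open('pics/w8.pkl','rb')); p8=cv2.imread('pics/w8.png'); h=p8.min(2); 
k=((h>205)).astype(np.uint8); k[:30]=0;k[110:]=0;k[:,:285]=0;k[:,375:]=0
c=max(cv2.findContours(k,0,2)[0],key=cv2.contourArea); e=cv2.minEnclosingCircle(c); print('beaker w8',e,ray(m8,*e[0],26))
```

```text
31.9 [415.64373489 307.17634295  97.50387761] [[-1.0, 0.003, -0.003], [0.003, 1.0, -0.002]] 50.1027501187044
[313.10278004 244.55448006]
[313.06211235 254.25730917]
beaker w8 ((331.46392822265625, 69.06726837158203), 30.27458381652832) [415.84304515 309.08013889  26.        ]
```

arm_command:
  series:
    - [0, 0, 0, -0.02, 0.035, 0.1, 0.54]
    - [0, 0, 0, 0, 0, 0.7, 0.54]
    - [0, 0, 0, 0, 0, 0.7, 0.54]
    - [0, 0, 0, 0, 0, 0.4, 0.54]
    - [0, 0, 0, 0, 0, 0, 0.54]
    - [0, 0, 0, 0, 0, 0, 0]
    - [0, 0, 0, 0, 0, 0, 0]
    - [0, 0, 0, 0, 0, 0, 0]
    - [0, 0, 0, 0, 0, 0, 0]
    - [0, 0, 0, 0, 0, 0, 0]

```text
time: 32.9
ee_pos: [417.7, 309.3, 23.4]
ee_rot: [[-1.0, 0.002, 0.001], [0.002, 1.0, 0.001], [-0.001, 0.001, -1.0]]
wrist_force: [-0.5, -0.5, 6.0]
gripper_width: 43.8
grip_force: 30.0
```

arm_command:
  series:
    - [0, 0, 0, 0, 0, -0.5, 0]
    - [0, 0, 0, 0, 0, -1, 0]
    - [0, 0, 0, 0, 0, -1, 0]
    - [0, 0, 0, 0.6, -1, -0.2, 0]
    - [0, 0, 0, 0.6, -1, 0, 0]
    - [0, 0, 0, 0.6, -1, 0, 0]
    - [0, 0, 0, 0.6, -1, 0, 0]
    - [0, 0, 0, 0.6, -1, 0, 0]
    - [0, 0, 0, 0.6, -1, 0, 0]
    - [0, 0, 0, 0, -1, 0, 0]
    - [0, 0, 0, 0, -1, 0, 0]
    - [0, 0, 0, 0, -1, 0, 0]

```text
time: 34.1
ee_pos: [272.1, -52.2, 131.0]
ee_rot: [[-1.0, 0.002, 0.001], [0.002, 1.0, -0.0], [-0.001, -0.0, -1.0]]
wrist_force: [1.8, -0.1, -1.1]
gripper_width: 43.6
grip_force: 30.0
```

arm_command:
  series:
    - [0, 0, 0, 0, -1, 0, 0]
    - [0, 0, 0, 0, -1, 0, 0]
    - [0, 0, 0, 0, -1, 0, 0]
    - [0, 0, 0, 0, -1, 0, 0]
    - [0, 0, 0, -0.7, -0.95, 0, 0]
    - [0, 0, 0, -0.7, -0.95, 0, 0]
    - [0, 0, 0, -0.7, -0.95, 0, 0]
    - [0, 0, 0, -0.7, -0.95, 0, 0]
    - [0, 0, 0, -0.28, -0.3, 0, 0]
    - [0, 0, -0.7, 0, 0, 0.5, 0]
    - [0, 0, -0.7, 0, 0, 0.5, 0]
    - [0, 0, 0, 0, 0, 0, 0]

```text
time: 35.3
ee_pos: [393.8, -373.8, 88.5]
ee_rot: [[-0.993, -0.12, -0.003], [-0.12, 0.993, 0.003], [0.002, 0.004, -1.0]]
wrist_force: [0.7, 0.1, -0.1]
gripper_width: 43.5
grip_force: 30.0
```

arm_command:
  series:
    - [0, 0, 0, -0.03, -0.13, 0.3, 0]
    - [0, 0, 0, 0, 0, 0.6, 0]
    - [0, 0, 0, 0, 0, 0.5, 0]
    - [0, 0, 0, 0, 0, 0.2, 0]
    - [0, 0, 0, 0, 0, 0, 0]
    - [0, 0, 0, 0, 0, 0, 0]

```text
time: 35.9
ee_pos: [397.1, -380.5, 27.5]
ee_rot: [[-0.993, -0.119, 0.001], [-0.119, 0.993, -0.001], [-0.001, -0.001, -1.0]]
wrist_force: [1.1, 1.1, -0.4]
gripper_width: 44.0
grip_force: 30.0
```

arm_command:
  series:
    - [0, 0, 0, 0, 0.03, 0.06, 0]
    - [0, 0, 0, 0, 0, 0, 0]
    - [0, 0, 0, 0, 0, 0, 0.6]
    - [0, 0, 0, 0, 0, 0, 0.6]
    - [0, 0, 0, 0, 0, 0, 0.6]
    - [0, 0, 0, 0, 0, 0, 0.6]
    - [0, 0, 0, 0, 0, -0.4, 0.6]
    - [0, 0, 0, 0, 0, -0.8, 0.6]
    - [0, 0, 0, 0, 0, -0.8, 0.6]
    - [0, 0, 0, 0, 0, -0.7, 0.6]
    - [0, 0, 0.7, 0.7, 0.7, 0, 0.6]
    - [0, 0, 0.7, 0.7, 0.7, 0, 0.6]

```text
time: 37.1
ee_pos: [335.3, -327.8, 132.8]
ee_rot: [[-1.0, 0.005, 0.001], [0.005, 1.0, -0.001], [-0.001, -0.001, -1.0]]
wrist_force: [-0.0, 0.1, -0.8]
gripper_width: 55.7
grip_force: 0.0
```

arm_command:
  series:
    - [0, 0, 0, 0.75, 0.9, 0, 0.6]
    - [0, 0, 0, 0.75, 0.9, 0, 0.6]
    - [0, 0, 0, 0, 1, 0, 0.6]
    - [0, 0, 0, 0, 1, 0, 0.6]
    - [0, 0, 0, 0, 1, 0, 0.6]
    - [0, 0, 0, 0, 1, 0, 0.6]
    - [0, 0, 0, 0, 1, 0, 0.6]
    - [0, 0, 0, 0, 1, 0, 0.6]
    - [0, 0, 0, 0, 1, 0, 0.6]
    - [0, 0, 0, 0, 1, 0, 0.6]
    - [0, 0, 0, 0, 1, 0, 0.6]
    - [0, 0, 0, 0, 1, 0, 0.6]

```text
time: 38.3
ee_pos: [276.6, 145.9, 132.5]
ee_rot: [[-1.0, 0.002, 0.001], [0.002, 1.0, 0.0], [-0.001, 0.0, -1.0]]
wrist_force: [0.9, -0.7, 1.3]
gripper_width: 55.9
grip_force: 0.0
```

arm_command:
  series:
    - [0, 0, 0, -0.6, 1, 0, 0.6]
    - [0, 0, 0, -0.6, 1, 0, 0.6]
    - [0, 0, 0, -0.6, 1, 0, 0.6]
    - [0, 0, 0, -0.6, 1, 0, 0.6]
    - [0, 0, 0, -0.6, 1, 0, 0.6]
    - [0, 0, 0, -0.5, 0.7, 0, 0.6]
    - [0, 0, 0, 0, 0, 0, 0.6]
    - [0, 0, 0, 0, 0, 0, 0.6]

```text
time: 39.1
ee_pos: [417.0, 371.6, 131.7]
ee_rot: [[-1.0, 0.002, -0.001], [0.002, 1.0, -0.001], [0.001, -0.001, -1.0]]
wrist_force: [-0.8, -0.6, 0.1]
gripper_width: 55.8
grip_force: 0.0
```

Run:
```python
from h import *
m=optics.camera_model('wrist'); p,d=optics.snapshot('wrist'); o=get_obs(); cv2.imwrite('pics/w10.png',p)
print(o['time'],o['ee_pos'],np.round(o['ee_rot'][:2],3).tolist(),o['gripper_width'])
T=np.array(m['world_from_camera']); V,U=np.mgrid[0:480,0:640]
P=np.stack([(U-m['cx'])/m['fx']*d,(V-m['cy'])/m['fy']*d,d],-1)@T[:3,:3].T+T[:3,3]
for a,b in [(20,35),(35,50),(50,70),(70,95)]:
    k=(abs(P[...,0]-415)<35)&(abs(P[...,1]-372)<40)&(d>0)&(P[...,2]>a)&(P[...,2]<b); q=P[k]
    if len(q): print(a,len(q),q.min(0).round(),q.max(0).round())
```

```text
39.15 [416.72537849 371.09217635 131.87518432] [[-1.0, 0.002, -0.001], [0.002, 1.0, -0.001]] 55.76002650495027
20 193 [400. 361.  20.] [414. 394.  35.]
35 591 [400. 361.  35.] [429. 395.  50.]
50 947 [403. 364.  50.] [427. 392.  70.]
70 268 [411. 372.  70.] [423. 385.  89.]
```

arm_command:
  series:
    - [0, 0, 0, 0, 0.18, 0.3, 0.6]
    - [0, 0, 0, 0, 0, 0.7, 0.6]
    - [0, 0, 0, 0, 0, 0.7, 0.6]
    - [0, 0, 0, 0, 0, 0.7, 0.6]
    - [0, 0, 0, 0, 0, 0.25, 0.6]
    - [0, 0, 0, 0, 0, 0, 0.6]
    - [0, 0, 0, 0, 0, 0, 0]
    - [0, 0, 0, 0, 0, 0, 0]
    - [0, 0, 0, 0, 0, 0, 0]
    - [0, 0, 0, 0, 0, 0, 0]
    - [0, 0, 0, 0, 0, 0, 0]
    - [0, 0, 0, 0, 0, 0, 0]

```text
time: 40.35
ee_pos: [417.8, 379.3, 27.1]
ee_rot: [[-1.0, 0.002, 0.001], [0.002, 1.0, 0.001], [-0.001, 0.001, -1.0]]
wrist_force: [-1.0, -0.1, 6.8]
gripper_width: 32.6
grip_force: 30.0
```

arm_command:
  series:
    - [0, 0, 0, 0, 0, -0.5, 0]
    - [0, 0, 0, 0, 0, -1, 0]
    - [0, 0, 0, 0, 0, -1, 0]
    - [0, 0, 0, 0.6, -1, -0.2, 0]
    - [0, 0, 0, 0.6, -1, 0, 0]
    - [0, 0, 0, 0.6, -1, 0, 0]
    - [0, 0, 0, 0.6, -1, 0, 0]
    - [0, 0, 0, 0.6, -1, 0, 0]
    - [0, 0, 0, 0.6, -1, 0, 0]
    - [0, 0, 0, 0, -1, 0, 0]
    - [0, 0, 0, 0, -1, 0, 0]
    - [0, 0, 0, 0, -1, 0, 0]

```text
time: 41.55
ee_pos: [272.3, 18.0, 134.6]
ee_rot: [[-1.0, 0.002, 0.001], [0.002, 1.0, -0.0], [-0.001, -0.0, -1.0]]
wrist_force: [1.4, 1.2, -0.7]
gripper_width: 32.7
grip_force: 30.0
```

arm_command:
  series:
    - [0, 0, 0, 0, -1, 0, 0]
    - [0, 0, 0, 0, -1, 0, 0]
    - [0, 0, 0, 0, -1, 0, 0]
    - [0, 0, 0, 0, -1, 0, 0]
    - [0, 0, 0, -0.7, -0.9, 0, 0]
    - [0, 0, 0, -0.7, -0.9, 0, 0]
    - [0, 0, 0, -0.7, -0.9, 0, 0]
    - [0, 0, 0, -0.7, -0.9, 0, 0]
    - [0, 0, -0.7, -0.07, -0.1, 0, 0]
    - [0, 0, -0.7, 0, 0, 0.5, 0]
    - [0, 0, 0, 0, 0, 0.5, 0]
    - [0, 0, 0, 0, 0, 0, 0]

```text
time: 42.75
ee_pos: [385.6, -288.0, 92.5]
ee_rot: [[-0.993, -0.119, -0.003], [-0.119, 0.993, 0.003], [0.002, 0.003, -1.0]]
wrist_force: [-0.8, 0.0, -1.0]
gripper_width: 32.1
grip_force: 30.0
```

arm_command:
  series:
    - [0, 0, 0, 0, -0.11, 0.3, 0]
    - [0, 0, 0, 0, 0, 0.6, 0]
    - [0, 0, 0, 0, 0, 0.5, 0]
    - [0, 0, 0, 0, 0, 0.2, 0]
    - [0, 0, 0, 0, 0, 0, 0]
    - [0, 0, 0, 0, 0, 0, 0]

```text
time: 43.35
ee_pos: [387.6, -293.7, 31.0]
ee_rot: [[-0.993, -0.12, 0.001], [-0.12, 0.993, -0.001], [-0.001, -0.001, -1.0]]
wrist_force: [0.3, 0.3, -0.0]
gripper_width: 32.6
grip_force: 30.0
```

arm_command:
  series:
    - [0, 0, 0, 0, 0, 0.06, 0]
    - [0, 0, 0, 0, 0, 0, 0]
    - [0, 0, 0, 0, 0, 0, 0.52]
    - [0, 0, 0, 0, 0, 0, 0.52]
    - [0, 0, 0, 0, 0, 0, 0.52]
    - [0, 0, 0, 0, 0, 0, 0.52]
    - [0, 0, 0, 0, 0, -0.4, 0.52]
    - [0, 0, 0, 0, 0, -0.8, 0.52]
    - [0, 0, 0, 0, 0, -0.8, 0.52]
    - [0, 0, 0, 0, 0, -0.8, 0.52]
    - [0, 0, 0, 0.8, 0, 0, 0.52]
    - [0, 0, 0, 0.8, 0.4, 0, 0.52]

```text
time: 44.55
ee_pos: [321.7, -286.1, 140.7]
ee_rot: [[-0.993, -0.12, 0.002], [-0.12, 0.993, -0.002], [-0.002, -0.003, -1.0]]
wrist_force: [-1.0, -1.1, 0.5]
gripper_width: 48.3
grip_force: 0.0
```

arm_command:
  series:
    - [0, 0, 0, 0.9, 0.4, -0.3, 0.52]
    - [0, 0, 0, 0, 1, -0.3, 0.52]
    - [0, 0, 0, 0, 1, -0.3, 0.52]
    - [0, 0, 0, 0, 0, 0, 0.52]
    - [0, 0, 0, 0, 0, 0, 0.52]

```text
time: 45.05
ee_pos: [274.8, -194.1, 176.3]
ee_rot: [[-0.993, -0.121, 0.001], [-0.121, 0.993, -0.001], [-0.001, -0.001, -1.0]]
wrist_force: [-0.1, -0.2, 0.2]
gripper_width: 48.3
grip_force: 0.0
```

Run:
```python
from h import *
p,d=optics.snapshot('top'); m=optics.camera_model('top'); q=cv2.imread('pics/top0.png'); print(get_obs()['ee_pos'],get_obs()['time'],get_obs()['wrist_force'])
im=np.hstack([cv2.resize(a[200:300,395:505],None,fx=3.6,fy=3.6,interpolation=2) for a in (q,p)]); 
im2=cv2.resize(p[220:290,130:270],None,fx=2.9,fy=2.9,interpolation=2); out=np.zeros((570,792,3),np.uint8); out[:360]=im; out[362:362+im2.shape[0],:im2.shape[1]]=im2
cv2.imwrite('pics/fin.png',out)
```

```text
[ 274.86512275 -194.52774352  176.00252376] 45.1 [-0.27119702 -0.2301147   0.7355352 ]
```

View pics/fin.png

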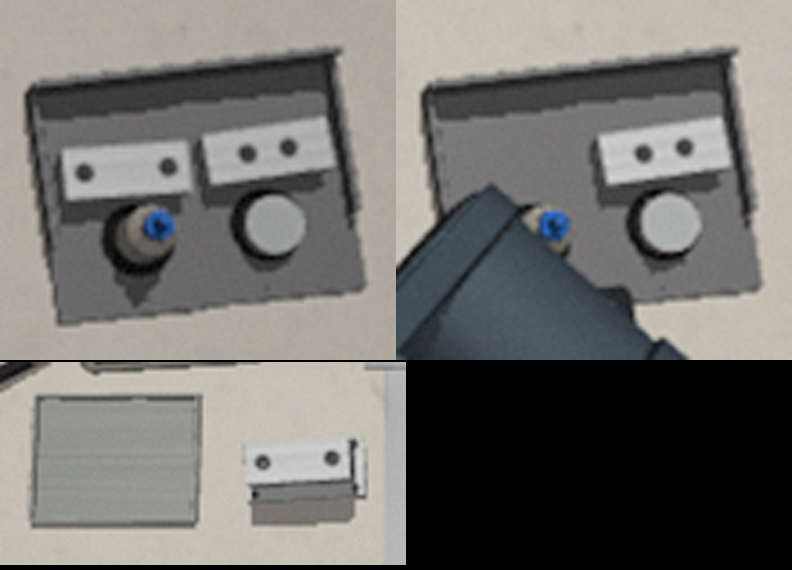

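The before/after top views match. The beaker is at the same relative spot (668,222 against 272,222 + 396), the nozzle is at 555 against 160 + 396, and cap_b is unmoved. The tray is empty, the cap is on the base, and the arm is clear.

```bash
python3 -c "
from cell import ctrl
print(ctrl.close_job())"
```

```text
the job is handed in; nothing more can be done
None
```

The job is handed in at about 45 s: the matching cap is seated on the lower half, the bottle and beaker are back upright on their spots in the bay, and the other cap is untouched; no verdict came back.

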